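Load the work board of the bench stamping press under its leaf spring

TASK

The plywood work board with the brass tag blank lies on the sprung bed of the stamping press, short of the two-pronged leaf spring. With the fingertips on the rubber pad at its rear end, press the board down hard so that the bed sinks, keep pressing and slide it under the spring until its front edge is home against the stop, then let go so that the bed comes up and the spring holds the board. Do not lift or grip the board, do not push or pry the spring itself, and leave the things around the press where they are.

Things in the scene. Friction and masses are not known exactly. Their poses are not given: they have to be found in the camera images.
- press: dark cast-iron bench stamping press, fixed, base 410 x 150 mm. Origin on the table under the spring's lips; x axis (level) = feed direction, towards the column; z up. Column at x = 112 to 188 mm, 365 mm high. Head overhangs from x = 5 mm on, underside 249 mm up; stamp plate below it at x = 5 to 65 mm, 135 mm up. Lever ball 430 mm up, +y side. Nothing stands above the board where x is below -5 mm
- lip (a point): fixed point of the press midway between the two spring lips (press x = 0), 90 mm above the table, the height of the board's top at rest; axes as the press. At rest each round lip spans 1.5 to 4.5 mm below this height: a board that is not pressed down is blocked by it; pressed down 5 mm or more it runs under and raises the spring
- spring: steel leaf spring with two prongs 13 mm wide, 37 mm either side of the middle, on a cross bridge 85 mm beyond the lips (bridge top 116 mm above the table). The prongs point back to the open end, slope down to a belly 30 mm beyond the lips, then turn up into the lips. It presses on a board beneath it with 4 to 10 N. Origin on the bridge, 102 mm above the table
- bed (a joint): how far the floating bed is pressed down, m: 0 raised, 0.009 bottomed. Aluminium plate from press x = -205 to +70 mm, 120 mm wide, top 75 mm above the table when raised, on coil springs: sinks from about 13 N, then 0.8 N per mm, about 19 N near the bottom; stays level. Side rails 8 mm high guide the board with 2 mm of play each side; waxed, friction about 0.2
- stop (a point): middle of the face of the stop bar on the bed, at the bed's top surface, 60 mm beyond the lips; the bar is 9 mm high and sinks with the bed; axes as the press. The board is home when its front edge touches this face
- board: loose plywood board 180 (along its x) x 100 x 15 mm, 0.12 to 0.24 kg, flat on the bed between the rails, its front edge 12 to 40 mm short of the lips at first. Origin at the centre of its underside, 75 mm above the table with the bed up; x points to its front edge, in the feed direction; z up. A brass tag blank in a nest, 2 mm proud, is fixed at its front and passes between the prongs
- board_front (a point): middle of the board's front edge, on its top surface (90 mm forward of and 15 mm above the board's origin); axes as the board
- finger_pad (a point): centre of the top face of the ribbed black rubber finger pad, 42 (along the board) x 80 mm, 2 mm proud of the board, centred 26 mm from the board's rear edge; 92 mm above the table with the bed up. The rubber grips well (friction about 1 or more)
- awl: bystander: awl lying on its side: turned wooden handle 22 mm thick and 60 mm long with a steel spike, 145 mm overall; origin at the ferrule
- round_box: bystander: round lidded box covered in tan leather, 87 mm across, 47 mm high; origin at the centre of its underside
- punch: bystander: small steel hand punch standing upright, 20 mm across, 68 mm high; origin at the centre of its underside
- spool: bystander: thread spool standing upright, 38 mm across, 44 mm high; origin at the centre of its underside
- rule: bystander: steel rule, 260 x 30 x 4 mm, lying on the cutting mat; origin at the centre of its underside
- knife: bystander: snap-blade cutter knife, about 150 mm long, 18 mm high, lying on the cutting mat; origin under its middle
- dye_jar: bystander: small amber glass jar with a black cap, 48 mm across, 62 mm high; origin at the centre of its underside
- mallet: bystander: mallet with a white plastic head (75 x 42 mm) and wooden handle, 190 mm long, lying down; origin under its head

How it is judged:
By the outcome, as a careful person would: the job done as asked, in the order asked, and still so for the second after the job is handed in, with the robot touching nothing.
It also fails if it takes over 38 s, if anything falls off the work surface, if the arm or the gripper's body presses on something with over 40 N, if the wrist force passes 120 N, or if a joint passes its speed limit or range.

ROBOT

A 6-joint arm with a two-finger parallel gripper is mounted at the origin on the work surface. World frame = base frame: x ahead of the robot, y to its left, z up, the work surface at z = 0. Lengths are in m, angles in degrees, forces in N, time in s.
With the tool pointing down it reaches from about 0.35 to 0.975 m from the base axis. Payload 17.4 kg.
Tool frame: the origin (TCP) lies between the finger pads; the fingertips stand 8 mm ahead of it and the grasp point (between the pads) lies 11 mm behind it; z points along the fingers, y is the line along which they close (so a half turn about z gives the same grasp; the last joint's range is limited). The gripper opens to 85 mm and grips with 20 to 120 N. Pads are 22 mm wide; open, the fingers measure 114 mm over their backs; the gripper's body (76 mm by 85 mm) begins 54 mm behind the grasp point. The pads swing forward as they close: fully open they stand 13 mm farther back than shut.
Start: joints at [62.464, 6.646, 82.598, -0, 90.757, -2.166], TCP at [0.289, 0.61, 0.239] pointing down, gripper open.
Joint ranges: [-162.19, 162.19], [-47.58, 125.68], [4.15, 143.07], [-65.23, 245.23], [0.69, 171.88], [-170.13, 170.13]. Speed limits (degrees/s): [108.29, 108.29, 127.2, 180, 180, 180].

INTERFACE

Orientations are given as a 3x3 rotation matrix whose columns are the frame's x, y, z axes.
In Python, from station import bot gives the robot as it stands.
- The arm moves only by the tool drive_effector, called after ">>>" in YAML: its name, and indented under it one key for each argument. Schema: {"type":"object","properties":{"segments":{"type":"string"},"aperture":{"type":"number"},"only":{"type":"string"},"quiet":{"type":"boolean"},"lines":{"type":"string"}},"required":["segments"],"additionalProperties":false}. segments is a string of 1 to 10 rows, parted by a bar, with the numbers parted by spaces; each row has 6 numbers: dx, dy, dz in units of 5 mm, then a rotation vector rx, ry, rz in units of 10 degrees; each row is the pose to reach, as a shift and turn from the pose commanded when the call began, along the tool's axes at that moment; what a row does not reach only later rows make up. A row lasts 1/10 s, in which the tool goes at most 0.05 m and 8.59 degrees, less where a joint would pass 70% of its speed; a pose out of reach is approached as far as the arm can. aperture is the finger opening in m, set as the call begins (left out keeps the last). The fingers move at their own pace and stop on an object; the grip force is fixed at half the most. Time passes only in rows, so rows that do not move let the fingers close. The tool returns the time, the measured TCP pose, the force, the opening and the grip force at its end. only (a regular expression) keeps the lines of the reply that match it, lines (a string "A,B") keeps lines A to B, and quiet returns only ok. Input that does not fit is refused with a message, and nothing moves.
- bot.read_state(): the state, without advancing time (a new reading comes with each control period).
- bot.camera(name): name is "scene" or "top" or "wrist"; returns the picture (420x560x3 uint8, red, green, blue); there is no depth.
- bot.camera_params(name): a dict with "fx", "fy", "cx", "cy" (pixels), "pose" (4x4, takes a point from camera to world coordinates). Camera axes: x right, y up, looking along -z (the intrinsics and any distortion apply to the point x, -y, -z); pixel columns grow to the right and rows downward; lengths in m; the calibration is good to about 2 mm. A picture is of the moment at which its call begins: read the wrist's pose just before it. camera_params takes no time and is no camera call; for the wrist camera it gives the pose at the moment of the call.
- bot.sign_off(): hands the job in; it is judged then, once.
The state is a dict: "clock": time; "qpos": joint angles; "qd": joint speeds; "joint_efforts": joint torques, N m; "tool_pos": TCP position; "eef_rot": TCP orientation; "force": force on the tool from outside, world axes, zero at the start; "torque": the same for the moment, N m; "grip_width": finger opening in m; "finger_force": force on a finger pad.
Only numpy, scipy, OpenCV 4.12 (cv2) and the standard library are available. Lean on these libraries where they do the work, as an engineer would, in place of code of your own. Each camera call takes 0.05 s, during which the arm holds its last target. There are 200 camera calls.

## Working session

There is one attempt and no reset: what is moved stays moved. The work goes in short steps, Python scripts to look and compute and a tool call to move; the robot and the scene stay as the last step left them, time stands still between calls to the robot, and variables do not carry over. Pictures are saved under pics/ and viewed, at most 10 in all, crops included, and the job is handed in when it is done.

```bash
ls; mkdir -p pics; python3 - <<'E'
from station import bot
import cv2,json
s=bot.read_state(); print(s)
for n in("scene","top"):
    p=bot.camera_params(n); print(n,p)
    cv2.imwrite(f"pics/{n}0.png",bot.camera(n)[:,:,::-1])
E
```

```text
pics
station.py
{'clock': 0.0, 'qpos': array([ 6.24638239e+01,  6.67527624e+00,  8.26363443e+01,  3.11566203e-04,
        9.07578811e+01, -2.16650942e+00]), 'qd': array([ 0.09976738,  0.00952829, -0.01685027, -0.05781698,  0.09329855,
        0.04502631]), 'joint_efforts': array([ 1.74714049e-03, -7.31995654e+01, -6.32476473e+01,  6.48365994e-05,
        6.41293256e-03, -4.79978638e-06]), 'tool_pos': array([0.28913492, 0.6097291 , 0.23854214]), 'eef_rot': array([[-9.03562266e-01,  4.28456428e-01, -5.65616712e-04],
       [ 4.28456799e-01,  9.03561631e-01, -1.07310527e-03],
       [ 5.12907054e-05, -1.21195976e-03, -9.99999264e-01]]), 'force': array([-0.1903332 ,  0.49372142, -0.27019575]), 'torque': array([-0.03176069, -0.00569356, -0.0177866 ]), 'finger_force': 0.0, 'grip_width': 0.08576626547465924}
scene {'fx': 499.6400830106283, 'fy': 499.6400830106283, 'cx': 277.88648954698857, 'cy': 213.2952234209151, 'pose': array([[-0.03781241, -0.54983039,  0.83442002,  1.71996034],
       [ 0.99928333, -0.01934692,  0.03253492,  0.14978774],
       [-0.00174523,  0.83505224,  0.5501679 ,  0.87724014],
       [ 0.        ,  0.        ,  0.        ,  1.        ]])}
top {'fx': 543.3737807093441, 'fy': 543.3737807093441, 'cx': 272.22315372900033, 'cy': 214.63992352369925, 'pose': array([[-0.02616262,  0.98117924, -0.19131861,  0.28490358],
       [-0.99958336, -0.02334306,  0.01697687,  0.09690194],
       [ 0.01219139,  0.19168305,  0.98138116,  1.51250431],
       [ 0.        ,  0.        ,  0.        ,  1.        ]])}
```

View pics/scene0.png

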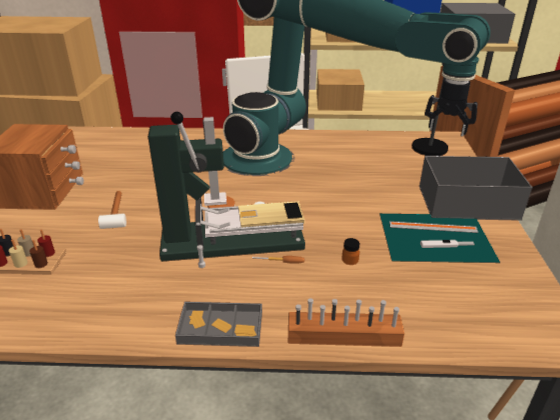

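View pics/top0.png

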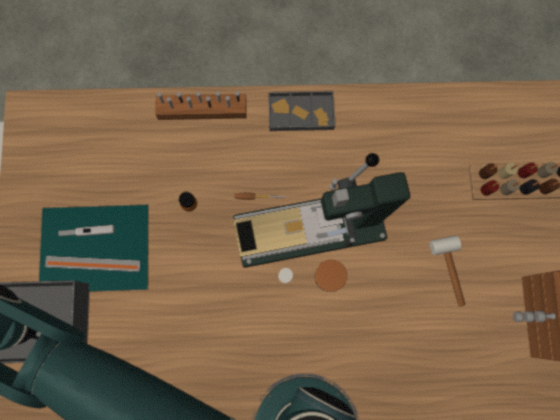

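The scene view shows the press near (225,225), feeding image-left, with the board's black pad at (292,211). The top view shows the pad at (246,236), the yellow board running to about (320,220), the column and head on the right, the spool at (285,275) and the round box at (331,275). Next I'll measure the pad and board in both views.

```bash
cat > h.py <<'E'
from station import bot
import cv2, numpy as np
def ray(p,u,v):
    d=np.array([(u-p["cx"])/p["fx"],-(v-p["cy"])/p["fy"],-1.]); P=p["pose"]
    return P[:3,3],P[:3,:3]@d
def onz(p,u,v,z):
    o,d=ray(p,u,v); return o+d*(z-o[2])/d[2]
def proj(p,X):
    P=p["pose"]; c=P[:3,:3].T@(np.array(X)-P[:3,3]); return np.array([p["cx"]+p["fx"]*c[0]/-c[2],p["cy"]-p["fy"]*c[1]/-c[2]])
def cross(p1,a,p2,b):
    o1,d1=ray(p1,*a);o2,d2=ray(p2,*b); t=np.linalg.lstsq(np.c_[d1,-d2],o2-o1,rcond=None)[0]
    A,B=o1+t[0]*d1,o2+t[1]*d2; return (A+B)/2,np.linalg.norm(A-B)
def blob(m,seed):
    n,l,s,c=cv2.connectedComponentsWithStats(m.astype(np.uint8)); k=l[seed[1],seed[0]]
    return (l==k).astype(np.uint8),c[k],s[k]
E
python3 - <<'E'
from h import *
C={}
for n,seed in(("top",(246,236)),("scene",(292,211))):
    im=cv2.imread(f"pics/{n}0.png"); p=bot.camera_params(n)
    m=im.max(2)<45
    if n=="top": m[:, :225]=0
    b,c,s=blob(m,seed); C[n]=(p,c); print(n,c,s)
    print(" pad c",onz(p,*c,.092)); 
    cn=cv2.findContours(b,0,2)[0][0]; r=cv2.minAreaRect(cn); q=cv2.boxPoints(r)
    for x in q: print("  ",x,onz(p,*x,.092)[:2].round(4))
    hsv=cv2.cvtColor(im,40); y=(hsv[...,0]>18)&(hsv[...,0]<32)&(hsv[...,1]>60)&(hsv[...,2]>140)
    print(im[245,285] if n=="top" else im[217,260],hsv[245,285])
    big=cv2.resize(im[185:275,225:400] if n=="top" else im[160:270,150:320],None,fx=4.5,fy=4.5,interpolation=cv2.INTER_CUBIC); cv2.imwrite(f"pics/{n}crop.png",big)
print(cross(*C["top"],*C["scene"]))
E
```

```text
top [245.80440771 235.74655647] [237 222  18  29 363]
 pad c [0.50668684 0.14360428 0.092     ]
   [236.73077 223.65385] [0.5397 0.1671]
   [249.61539 221.07692] [0.5458 0.1328]
   [254.96155 247.8077 ] [0.474  0.1201]
   [242.07693 250.38463] [0.468 0.154]
[111 158 184] [ 19 101 184]
scene [292.3442623  209.92896175] [285 203  16  15 183]
 pad c [0.50990271 0.1443812  0.092     ]
   [284.20755 204.22644] [0.48   0.1201]
   [296.2264  200.79248] [0.4597 0.1552]
   [300.5283  215.84909] [0.5399 0.168 ]
   [288.50943 219.28305] [0.5585 0.1343]
[124 186 221] [69 54 47]
(array([0.50697889, 0.1440178 , 0.09008709]), np.float64(0.0007010787099264382))
```

View pics/topcrop.png

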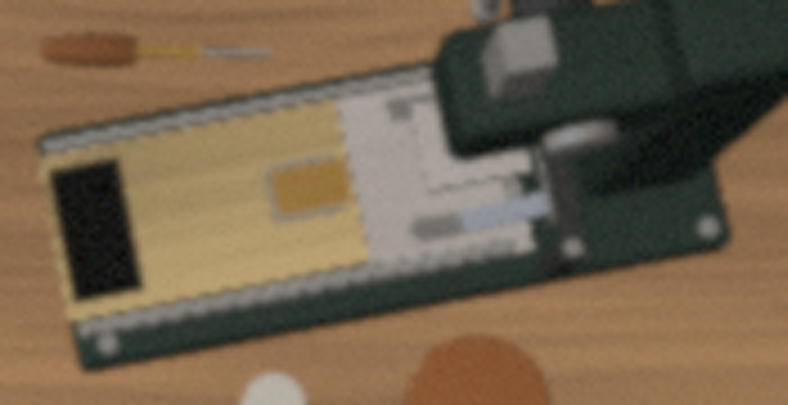

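View pics/scenecrop.png

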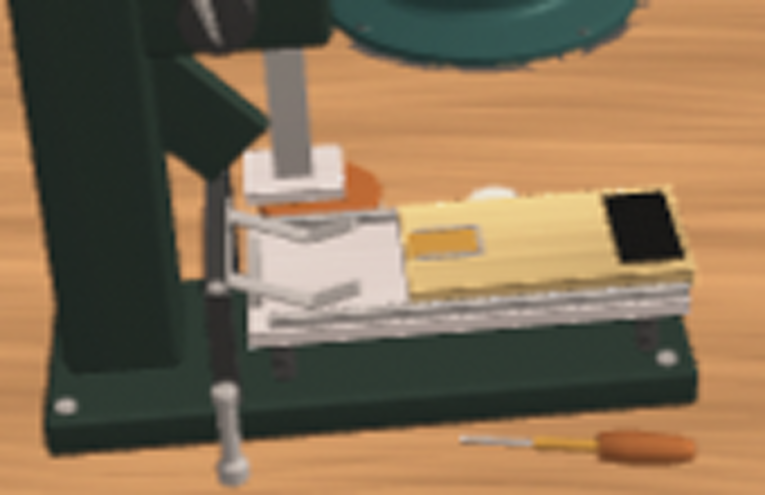

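The top crop shows the board's front edge from (335,100) to (370,262), its rear edge from (45,160) to (75,318), and the grey lip ends near (388,108) and (412,230). The scene crop confirms that the board is short of the lips, whose ends are at about (352,222) and (358,288), with the awl clear on the +x side. Now I'll turn these into a feed axis and a travel distance.

```bash
python3 - <<'E'
from h import *
p=bot.camera_params("top"); q=bot.camera_params("scene")
T=lambda x,y,z:onz(p,225+(x+.5)/4.5-.5,185+(y+.5)/4.5-.5,z)[:2]
S=lambda x,y,z:onz(q,150+(x+.5)/4.5-.5,160+(y+.5)/4.5-.5,z)[:2]
# board top edges by mask: top view
im=cv2.imread("pics/top0.png"); lab=cv2.cvtColor(im,cv2.COLOR_BGR2HSV)
print([lab[185+int(y/4.5),225+int(x/4.5)] for x,y in((200,230),(230,150),(355,200),(200,20),(120,60))])
fr=(T(335,100,.09)+T(370,262,.09))/2; re=(T(45,160,.09)+T(75,318,.09))/2
f=fr-re; print("front",fr,"rear",re,"len",np.linalg.norm(f),"yaw",np.degrees(np.arctan2(f[1],f[0])))
w=T(370,262,.09)-T(335,100,.09); print("width",np.linalg.norm(w),"dir",np.degrees(np.arctan2(w[1],w[0])))
a,b=T(388,108,.087),T(412,230,.087); print("lips",a,b,np.linalg.norm(a-b),"mid",(a+b)/2)
c,d=S(352,222,.087),S(358,288,.087); print("lips scene",c,d,np.linalg.norm(c-d),(c+d)/2)
# base edges near side (front of top crop): base height unknown ~ .03
fs=(S(398,208,.09)+S(408,298,.09))/2; rs=(S(672,190,.09)+S(692,270,.09))/2
print("scene front",fs,"rear",rs,np.linalg.norm(fs-rs),np.degrees(np.arctan2(*(fs-rs)[::-1])))
f/=np.linalg.norm(f); print("gap top",((a+b)/2-fr)@f,"gap scene",((c+d)/2-fs)@f, f)
E
```

```text
[array([ 19,  95, 174], dtype=uint8), array([ 20,  98, 156], dtype=uint8), array([ 18,  90, 158], dtype=uint8), array([ 14, 124, 130], dtype=uint8), array([ 12, 150, 100], dtype=uint8)]
front [ 0.53297122 -0.00862138] rear [0.5025134  0.16457075] len 0.17584991199734398 yaw -80.02586811156787
width 0.09913104986516592 dir -170.0668061662082
lips [ 0.5768061  -0.03169609] [ 0.50299965 -0.04294401] 0.074658602108896 mid [ 0.53990288 -0.03732005]
lips scene [ 0.50353127 -0.04359283] [ 0.5784523  -0.03072832] 0.07601747856281771 [ 0.54099178 -0.03716058]
scene front [ 0.54141681 -0.00652464] rear [0.50885603 0.16969526] 0.17920283297201062 -79.53132777226156
gap top 0.02946550796908185 gap scene 0.030099291849212534 [ 0.17320354 -0.98488605]
```

The two views agree. The feed direction is yaw −80°, the pad is at (0.507, 0.144, 0.092), and the gap to the lips is about 30 mm, so travel is about 90 mm. I'll move above the pad, closing the fingers and turning the tool's y axis onto −feed.

Units first: shifts go in units of 5 mm and turns go in units of 10 degrees. So -0.03 m is -6, -0.025 m is -5, -3.5 degrees is -0.35.

>>> drive_effector:
  segments: "-6 -5 0 0 0 -0.35 | -14 -11.6 0 0 0 -0.75 | -22 -18.2 0 0 0 -1.15 | -30 -24.8 0 0 0 -1.55 | -38 -31.4 0 0 0 -2 | -46 -38 0 0 0 -2.4 | -54 -44.6 0 0 0 -2.8 | -62 -51.2 0 0 0 -3.2 | -68 -56.2 0 0 0 -3.54 | -72 -59.4 0 0 0 -3.54"
  aperture: 0

```text
clock: 1.1
tool_pos: [0.488, 0.1843, 0.2392]
eef_rot: [[-0.985, -0.175, 0.0], [-0.175, 0.985, -0.0], [-0.0, -0.0, -1.0]]
force: [0.0, 0.5, -0.0]
grip_width: 0.0002
finger_force: 0.0
```

```bash
cat > rel.py <<'E'
import sys,numpy as np
from station import bot
s=bot.read_state(); R=s["eef_rot"]; t=np.array([float(a) for a in sys.argv[1:4]])
print("clock",s["clock"],"d tool",(R.T@(t-s["tool_pos"])).round(4),"y yaw",np.degrees(np.arctan2(R[1,1],R[0,1])).round(2),"Rz",R[:,2].round(4),"F",s["force"].round(2),"w",s["grip_width"],"q",s["qpos"].round(1))
E
python3 rel.py 0.507 0.144 0.12
```

```text
clock 1.1 d tool [-0.0116 -0.0429  0.1192] y yaw 100.05 Rz [ 1.e-04 -5.e-04 -1.e+00] F [ 0.01  0.45 -0.05] w 0.00016284604913445778 q [ 17.9 -12.7 101.2  -0.   91.5 -82.1]
```

In the tool's units: 0.117 m is 23.4, 0.105 m is 21.

>>> drive_effector:
  segments: "-0.8 -2.8 4 0 0 0 | -1.6 -5.8 10 0 0 0 | -2.3 -8.6 16 0 0 0 | -2.3 -8.6 21 0 0 0 | -2.3 -8.6 23.4 0 0 0 | -2.3 -8.6 23.4 0 0 0 | -2.3 -8.6 23.4 0 0 0"

```text
clock: 1.8
tool_pos: [0.5064, 0.1473, 0.1234]
eef_rot: [[-0.985, -0.175, 0.001], [-0.175, 0.985, 0.0], [-0.001, 0.0, -1.0]]
force: [-0.3, 0.3, 0.5]
grip_width: -0.0002
finger_force: 0.0
```

```bash
python3 rel.py 0.507 0.144 0.10
python3 - <<'E'
from h import *
a=cv2.resize(bot.camera("scene")[140:280,150:340],None,fx=4,fy=4,interpolation=cv2.INTER_CUBIC)
cv2.imwrite("pics/above.png",a[:,:,::-1])
E
```

```text
clock 1.8 d tool [-0.     -0.0034  0.0234] y yaw 100.05 Rz [ 9.e-04  2.e-04 -1.e+00] F [-0.28  0.31  0.55] w -0.00023312674121336963 q [ 13.4  -8.8 108.7   0.   80.1 -86.6]
```

View pics/above.png

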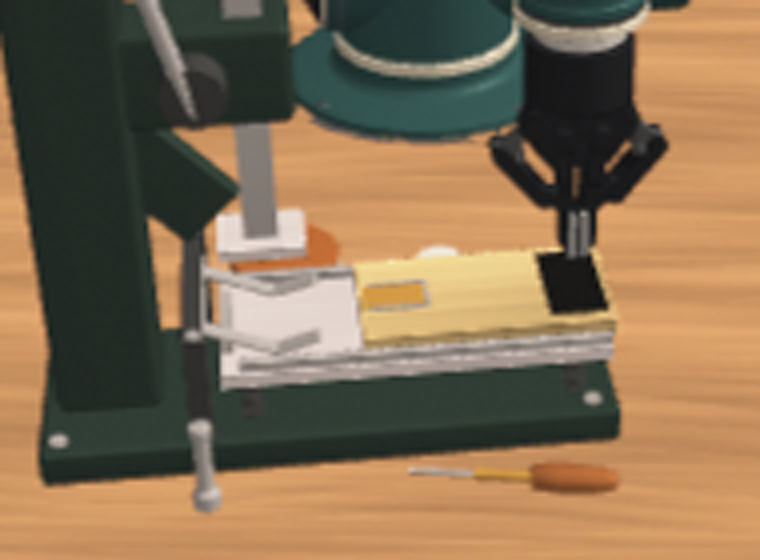

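The fingertips, at about (578,252), hang over the black pad, which is centred near (572,282) and in line with the fingers. I'll descend to contact.

>>> drive_effector:
  segments: "0 -0.2 1.2 0 0 0 | 0 -0.2 2.4 0 0 0 | 0 -0.2 3.2 0 0 0 | 0 -0.2 3.8 0 0 0 | 0 -0.2 4.4 0 0 0 | 0 -0.2 5 0 0 0 | 0 -0.2 5 0 0 0"

```text
clock: 2.55
tool_pos: [0.5067, 0.1461, 0.0982]
eef_rot: [[-0.985, -0.174, 0.001], [-0.174, 0.985, 0.0], [-0.001, 0.0, -1.0]]
force: [-3.4, -0.4, 13.3]
grip_width: -0.0002
finger_force: 6.4
```

```bash
python3 rel.py 0.507 0.144 0.091
```

```text
clock 2.55 d tool [ 0.0001 -0.0021  0.0072] y yaw 100.03 Rz [ 1.3e-03  3.0e-04 -1.0e+00] F [-3.37 -0.39 13.25] w -0.00020637022665298654 q [ 13.3  -7.7 110.2  -0.   77.5 -86.7]
```

In the tool's units: 0.009 m is 1.8, 0.008 m is 1.6.

>>> drive_effector:
  segments: "0 0 0.4 0 0 0 | 0 0 0.8 0 0 0 | 0 0 1.2 0 0 0 | 0 0 1.4 0 0 0 | 0 0 1.6 0 0 0 | 0 0 1.8 0 0 0 | 0 0 1.8 0 0 0"

```text
clock: 3.25
tool_pos: [0.5075, 0.1463, 0.0909]
eef_rot: [[-0.985, -0.174, 0.004], [-0.174, 0.985, 0.001], [-0.004, 0.0, -1.0]]
force: [-3.8, -0.7, 22.0]
grip_width: 0.0001
finger_force: 11.2
```

```bash
python3 rel.py 0.507 0.144 0.091
```

```text
clock 3.25 d tool [ 0.0009 -0.0021 -0.0001] y yaw 100.03 Rz [ 3.7e-03  9.0e-04 -1.0e+00] F [-3.81 -0.67 22.05] w 8.941481102452366e-05 q [ 13.3  -7.4 110.6  -0.   76.6 -86.7]
```

>>> drive_effector:
  segments: "0 0 0.2 0 0 0 | 0 0 0.4 0 0 0 | 0 0 0.6 0 0 0 | 0 0 0.8 0 0 0 | 0 0 0.8 0 0 0"

```text
clock: 3.75
tool_pos: [0.5093, 0.1467, 0.0907]
eef_rot: [[-0.985, -0.174, 0.009], [-0.174, 0.985, 0.002], [-0.009, 0.001, -1.0]]
force: [-8.7, -2.3, 53.6]
grip_width: -0.0005
finger_force: 26.7
```

```bash
python3 rel.py 0.507 0.144 0.091
```

```text
clock 3.75 d tool [ 0.0027 -0.0023 -0.0004] y yaw 100.02 Rz [ 0.009   0.0021 -1.    ] F [-8.68 -2.35 53.64] w -0.0004566200904090307 q [ 13.3  -7.3 110.5   0.   76.2 -86.7]
```

The bed has bottomed at about 53 N. I'll ease off to about 40 N and start sliding; tool −y is the feed direction.

In the tool's units: -0.0015 m is -0.3, -0.022 m is -4.4.

>>> drive_effector:
  segments: "0 0 -0.3 0 0 0 | 0 -0.4 -0.3 0 0 0 | 0 -1 -0.3 0 0 0 | 0 -1.8 -0.3 0 0 0 | 0 -2.6 -0.3 0 0 0 | 0 -3.4 -0.3 0 0 0 | 0 -4 -0.3 0 0 0 | 0 -4.4 -0.3 0 0 0 | 0 -4.4 -0.3 0 0 0"

```text
clock: 4.65
tool_pos: [0.513, 0.1253, 0.0908]
eef_rot: [[-0.985, -0.174, 0.009], [-0.174, 0.985, 0.003], [-0.009, 0.001, -1.0]]
force: [-0.5, 4.7, 37.0]
grip_width: -0.0
finger_force: 18.9
```

```bash
python3 rel.py 0.5237 0.0553 0.091
python3 - <<'E'
from h import *
for n,sl in(("scene",np.s_[140:280,150:340]),):
    cv2.imwrite(f"pics/slide1.png",cv2.resize(bot.camera(n)[sl],None,fx=4,fy=4,interpolation=cv2.INTER_CUBIC)[:,:,::-1])
E
```

```text
clock 4.65 d tool [ 0.0017 -0.0708 -0.0003] y yaw 100.02 Rz [ 0.0086  0.003  -1.    ] F [-0.53  4.7  37.04] w -3.16131873840799e-05 q [ 1.090e+01 -7.600e+00  1.107e+02  1.000e-01  7.630e+01 -8.910e+01]
```

View pics/slide1.png

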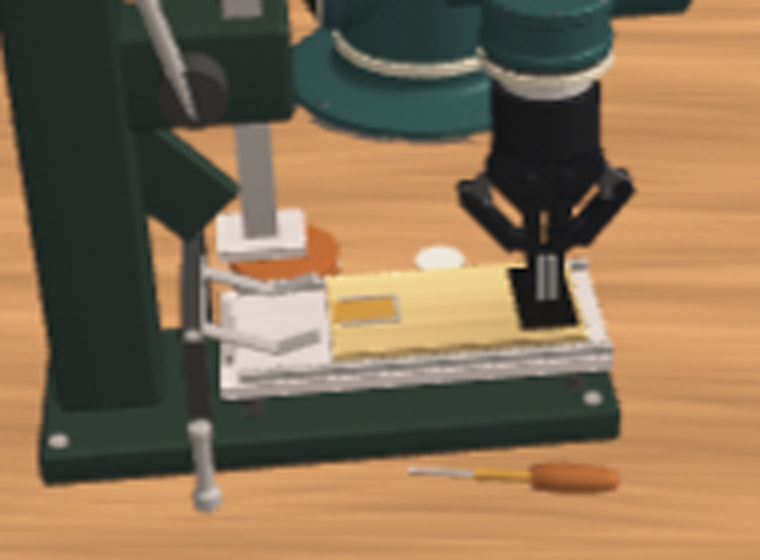

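The bed is down and the board has moved with the fingers. Its front edge, near (328,315), is just short of the lips at (318,340). Friction is about 5 N, so I'll keep sliding.

In the tool's units: -0.04 m is -8, -0.039 m is -7.8.

>>> drive_effector:
  segments: "0 -0.6 0 0 0 0 | 0 -1.4 0 0 0 0 | 0 -2.4 0 0 0 0 | 0 -3.4 0 0 0 0 | 0 -4.4 0 0 0 0 | 0 -5.4 0 0 0 0 | 0 -6.4 0 0 0 0 | 0 -7.2 0 0 0 0 | 0 -7.8 0 0 0 0 | 0 -8 0 0 0 0"

```text
clock: 5.7
tool_pos: [0.5199, 0.0861, 0.0908]
eef_rot: [[-0.985, -0.174, 0.008], [-0.174, 0.985, 0.003], [-0.009, 0.002, -1.0]]
force: [-2.6, 10.4, 39.3]
grip_width: -0.0001
finger_force: 19.4
```

```bash
python3 rel.py 0.5237 0.0553 0.091
```

```text
clock 5.7 d tool [ 0.0016 -0.031  -0.0003] y yaw 100.03 Rz [ 0.0083  0.0032 -1.    ] F [-2.64 10.41 39.28] w -8.87954865204055e-05 q [ 6.600e+00 -7.700e+00  1.109e+02  1.000e-01  7.630e+01 -9.350e+01]
```

In the tool's units: -0.024 m is -4.8, -0.023 m is -4.6.

>>> drive_effector:
  segments: "0 -0.6 0 0 0 0 | 0 -1.2 0 0 0 0 | 0 -1.8 0 0 0 0 | 0 -2.4 0 0 0 0 | 0 -3 0 0 0 0 | 0 -3.6 0 0 0 0 | 0 -4.2 0 0 0 0 | 0 -4.6 0 0 0 0 | 0 -4.8 0 0 0 0 | 0 -4.8 0 0 0 0"

```text
clock: 6.7
tool_pos: [0.5239, 0.0624, 0.0908]
eef_rot: [[-0.985, -0.174, 0.008], [-0.174, 0.985, 0.003], [-0.008, 0.001, -1.0]]
force: [-4.5, 8.3, 39.9]
grip_width: -0.0004
finger_force: 20.1
```

```bash
python3 rel.py 0.5237 0.0553 0.091
python3 - <<'E'
from h import *
for n,sl in(("scene",np.s_[140:280,150:340]),):
    cv2.imwrite(f"pics/slide2.png",cv2.resize(bot.camera(n)[sl],None,fx=4,fy=4,interpolation=cv2.INTER_CUBIC)[:,:,::-1])
E
```

```text
clock 6.7 d tool [ 0.0014 -0.0069 -0.0002] y yaw 100.04 Rz [ 0.008   0.0026 -1.    ] F [-4.55  8.25 39.93] w -0.0004082067994577265 q [ 4.000e+00 -7.600e+00  1.108e+02  1.000e-01  7.630e+01 -9.610e+01]
```

View pics/slide2.png

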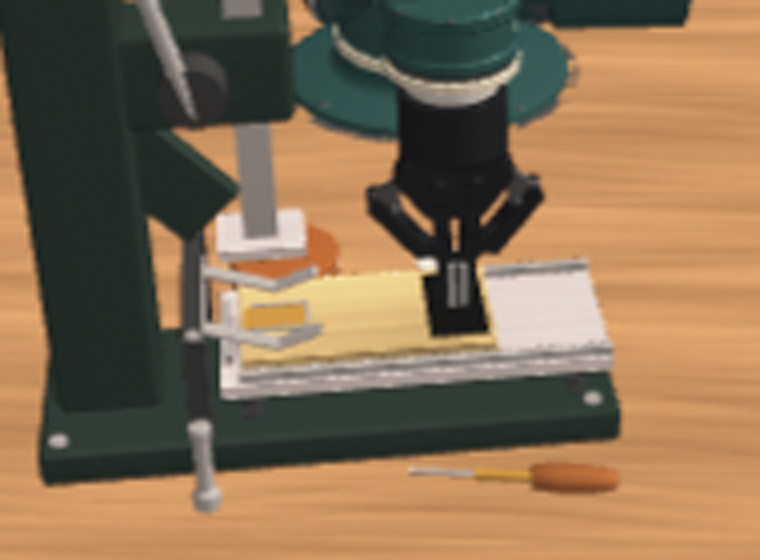

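The board is under both prongs, which lie over it at about (270,280) and (270,335). Its front edge, near x=240, is nearly at the stop at about x=235. I'll creep until the feed force jumps.

In the tool's units: -0.004 m is -0.8, -0.003 m is -0.6.

>>> drive_effector:
  segments: "0 -0.2 0 0 0 0 | 0 -0.4 0 0 0 0 | 0 -0.6 0 0 0 0 | 0 -0.8 0 0 0 0 | 0 -0.8 0 0 0 0"

```text
clock: 7.25
tool_pos: [0.5246, 0.0585, 0.0908]
eef_rot: [[-0.985, -0.174, 0.008], [-0.174, 0.985, 0.003], [-0.008, 0.001, -1.0]]
force: [-5.3, 8.7, 40.8]
grip_width: -0.0005
finger_force: 20.2
```

```bash
python3 rel.py 0.5237 0.0553 0.091
```

```text
clock 7.25 d tool [ 0.0014 -0.003  -0.0002] y yaw 100.04 Rz [ 0.008   0.0026 -1.    ] F [-5.32  8.71 40.76] w -0.00047636399512287575 q [ 3.500e+00 -7.600e+00  1.107e+02  1.000e-01  7.630e+01 -9.650e+01]
```

In the tool's units: -0.003 m is -0.6, -0.002 m is -0.4.

>>> drive_effector:
  segments: "0 -0.2 0 0 0 0 | 0 -0.4 0 0 0 0 | 0 -0.6 0 0 0 0 | 0 -0.6 0 0 0 0"

```text
clock: 7.65
tool_pos: [0.5247, 0.0576, 0.0908]
eef_rot: [[-0.985, -0.175, 0.007], [-0.175, 0.985, 0.007], [-0.008, 0.006, -1.0]]
force: [-8.7, 28.6, 42.2]
grip_width: -0.0001
finger_force: 20.9
```

```bash
python3 rel.py 0.5237 0.0553 0.091
```

```text
clock 7.65 d tool [ 0.0014 -0.0021 -0.0003] y yaw 100.07 Rz [ 0.007   0.0071 -1.    ] F [-8.74 28.59 42.21] w -7.870358001810955e-05 q [  3.3  -7.5 110.7   0.4  76.4 -96.9]
```

The feed force jumped to 29 N with no further travel, so the board is home. I'll ease most of the push, then lift straight up.

>>> drive_effector:
  segments: "0 0.2 0 0 0 0 | 0 0.2 -0.4 0 0 0 | 0 0.2 -0.8 0 0 0 | 0 0.2 -1.2 0 0 0 | 0 0.2 -1.6 0 0 0 | 0 0.2 -2 0 0 0 | 0 0.2 -2.6 0 0 0 | 0 0.2 -3.4 0 0 0 | 0 0.2 -4.4 0 0 0 | 0 0.2 -6 0 0 0"

```text
clock: 8.65
tool_pos: [0.522, 0.0553, 0.1158]
eef_rot: [[-0.985, -0.174, -0.001], [-0.174, 0.985, -0.0], [0.001, -0.0, -1.0]]
force: [-0.6, 0.9, -0.6]
grip_width: 0.0
finger_force: 0.0
```

>>> drive_effector:
  segments: "0 0 -4 0 0 0 | 0 4 -10 0 0 0 | 0 10 -16 0 0 0 | 0 18 -18 0 0 0 | 0 26 -20 0 0 0 | 0 34 -20 0 0 0 | 0 40 -20 0 0 0 | 0 40 -20 0 0 0"

```text
clock: 9.45
tool_pos: [0.4866, 0.255, 0.2161]
eef_rot: [[-0.984, -0.177, -0.0], [-0.177, 0.984, 0.0], [0.0, 0.0, -1.0]]
force: [-0.1, -0.2, -0.5]
grip_width: 0.0002
finger_force: 0.0
```

```bash
python3 rel.py 0.5237 0.0553 0.091
python3 - <<'E'
from h import *
a=[cv2.resize(bot.camera(n)[sl],(760,h),interpolation=cv2.INTER_CUBIC) for n,sl,h in(("scene",np.s_[195:270,190:310],300),("top",np.s_[185:275,225:400],290))]
a[0]=cv2.resize(a[0],(480,300));a[0]=cv2.copyMakeBorder(a[0],0,0,0,280,0); cv2.imwrite("pics/end.png",np.vstack([a[0],a[1]])[:,:,::-1])
cv2.imwrite("pics/endtop.png",bot.camera("top")[:,:,::-1]); cv2.imwrite("pics/endscene.png",bot.camera("scene")[:,:,::-1])
E
```

```text
clock 9.45 d tool [-0.0012 -0.2032  0.125 ] y yaw 100.2 Rz [-3.e-04  4.e-04 -1.e+00] F [-0.1  -0.25 -0.46] w 0.0001997480709326842 q [ 25.   -8.7  99.9   0.   88.8 -75.2]
```

View pics/end.png

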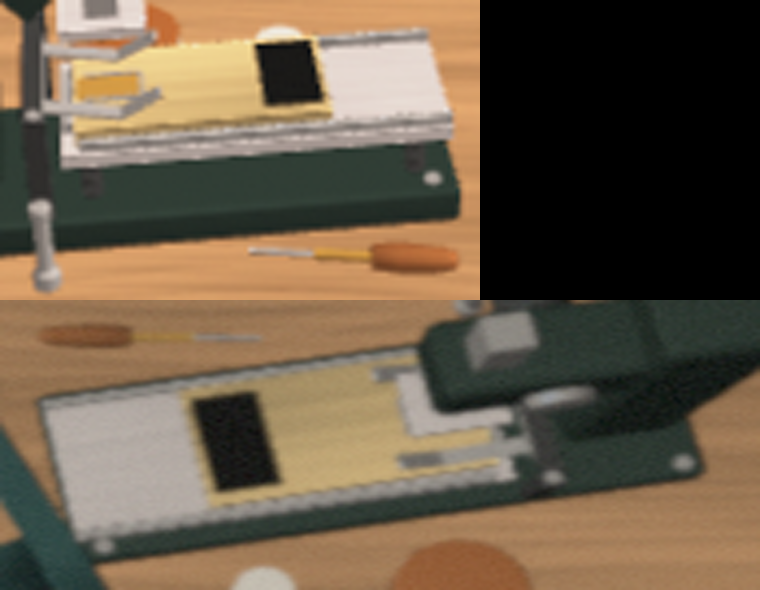

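The board sits under both prongs with the bed raised, and its front edge is at the stop, around x=72 in the upper view. The bystanders look unmoved. I'll check the travel numerically and compare the before and after images around the press.

```bash
python3 - <<'E'
from h import *
C={}
for n,seed in(("top",None),("scene",None)):
    p=bot.camera_params(n)
    im=cv2.imread(f"pics/end{n}.png"); f=np.array([.1735,-.985])
    g=np.array([.507,.144,.092]); g[:2]+=.089*f; s=tuple(proj(p,g).round().astype(int))
    m=im.max(2)<45
    b,c,st=blob(m,s); C[n]=(p,c); X=onz(p,*c,.092)
    i0=onz(p,*{"top":(245.80,235.75),"scene":(292.34,209.93)}[n],.092)
    print(n,s,c,st,X,"travel",(X-i0)[:2]@f,(X-i0)[:2])
    old=cv2.imread(f"pics/{n}0.png"); d=cv2.absdiff(cv2.GaussianBlur(im,(3,3),0),cv2.GaussianBlur(old,(3,3),0)).max(2)>40
    k,l,ss,cc=cv2.connectedComponentsWithStats(d.astype(np.uint8)); print([(cc[i].round().astype(int).tolist(),int(ss[i,4])) for i in range(1,k) if ss[i,4]>12])
print(cross(*C["top"],*C["scene"]))
E
```

```text
top (np.int64(279), np.int64(229)) [278.81818182 228.42613636] [270 215  18  29 352] [0.52418625 0.05582263 0.092     ] travel 0.08951424279537655 [ 0.01750833 -0.08779345]
[([222, 295], 16900), ([307, 215], 165), ([279, 229], 487), ([142, 225], 45), ([295, 226], 84), ([8, 294], 163), ([34, 329], 2939), ([100, 390], 10244), ([315, 398], 108), ([316, 392], 88), ([337, 403], 79), ([282, 410], 55), ([305, 415], 137)]
scene (np.int64(262), np.int64(212)) [261.67741935 212.62365591] [254 206  16  15 186] [0.52715448 0.05684551 0.092     ] travel 0.08920277302364521 [ 0.01724584 -0.08752347]
[([232, 6], 228), ([247, 6], 38), ([266, 23], 402), ([295, 8], 87), ([300, 7], 42), ([364, 68], 15676), ([388, 7], 64), ([463, 33], 108), ([430, 109], 224), ([226, 117], 136), ([244, 129], 557), ([225, 218], 592), ([277, 213], 955), ([211, 207], 18)]
(array([0.52445932, 0.05620278, 0.09022701]), np.float64(0.0008637268099735329))
```

The travel measures 89.3 mm, matching the gap plus 60 mm. The board's height is back to rest, and the differences between images are only the arm and the board.

```bash
python3 -c "
from station import bot
print(bot.sign_off())"
```

```text
the job is handed in; nothing more can be done
None
```

The board was pressed down, slid about 89 mm under the spring to the stop and let go; the bed came up, the spring holds the board, and the job is handed in, though sign-off returned no verdict.

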